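Charge the regiment through the breach

ROBOT

A 6-joint arm with a two-finger parallel gripper is mounted at the origin on the work surface. World frame = base frame: x ahead of the robot, y to its left, z up, the work surface at z = 0. Lengths are in m, angles in rad, forces in N, time in s.
With the tool pointing down it reaches from about 0.35 to 0.975 m from the base axis. Payload 17.4 kg.
Tool frame: the origin (TCP) lies midway between the tips of the shut fingers; the grasp point (between the pads) lies 19 mm behind it; y points along the fingers, z is the direction in which the jaws open and shut, and the axes are right-handed (so a half turn about y gives the same grasp; the last joint's range is limited). The gripper opens to 85 mm and grips with 20 to 120 N. Pads are 22 mm wide; open, the fingers measure 114 mm over their backs; the gripper's body (76 mm by 85 mm) begins 54 mm behind the grasp point. The pads swing forward as they close: fully open they stand 13 mm farther back than shut.
Start: joints at [1.164, 0.116, 1.442, -0, 1.584, -0.038], TCP at [0.243, 0.63, 0.231] pointing down, gripper open.
Joint ranges: [-2.83, 2.83], [-0.83, 2.19], [0.07, 2.5], [-1.14, 4.28], [0.01, 3], [-2.97, 2.97]. Speed limits (rad/s): [1.89, 1.89, 2.22, 3.14, 3.14, 3.14].

INTERFACE

Orientations are given as a unit quaternion [w, x, y, z].
In Python, from bench import robot, snapshot, camera_info, hand_in gives the robot as it stands.
- The arm moves only by the tool step_arm, never from a script. Its argument "increments" is a list of rows, each an object with "offset": the shift along the tool's x, y, z in m, a list of three; "dr": the turn, a rotation vector about the tool's x, y, z in degrees, a list of three; "fingers": the opening, from 0 (shut) to 1 (fully open). A call has 1 to 12 rows; each row shifts and turns the commanded pose from where the row before left it, along the tool's axes as they then stand; what a row does not reach is not made up. A row lasts 1/10 s, in which the tool goes at most 50 mm and 8.59 degrees, less where a joint would pass 70% of its speed; a pose out of reach is approached as far as the arm can. A call is refused whole if a number of a shift passes 0.05 or a number of a turn 8.59, either way. A call with a gripper value outside its range is refused whole. The fingers move at their own pace and stop on an object; the grip force is fixed at half the most. Time passes only in rows, so rows that do not move let the fingers close. It gives the time, the measured TCP pose, the force and the opening at its end, in the units of the state.
- robot.observe(): the state, without advancing time (a new reading comes with each control period).
- snapshot(name): name is "side" or "top"; returns the picture (400x640x3 uint8, red, green, blue); there is no depth.
- camera_info(name): a dict with "K" (3x3 intrinsics, pixels), "origin" and "orientation" of the camera in the world. Camera axes: x right, y down, z forward; pixel columns grow to the right and rows downward; lengths in m; the calibration is good to about 2 mm. A picture is of the moment at which its call begins. camera_info takes no time and is no camera call.
- hand_in(): hands the job in, once; it reports no verdict.
The state is a dict: "time_s": time; "joints": joint angles; "joint_vel": joint speeds; "joint_efforts": joint torques, N m; "ee_pos": TCP position; "orientation": TCP orientation; "wrist_force": force on the tool from outside, world axes, zero at the start; "moment": the same for the moment, N m; "finger_gap": finger opening in m.
Only numpy, scipy, OpenCV 4.12 (cv2) and the standard library are available. Lean on these libraries where they do the work, as an engineer would, in place of code of your own. Each camera call takes 0.05 s, during which the arm holds its last target. There are 200 camera calls.

TASK

Charge: push the blue regiment on its movement tray front first through the breach between the two ruined walls, then wheel it and close it up on the red regiment beyond, so that the two trays' front edges meet flush along their whole length, corner to corner. Slide the tray flat over the mat by its rim, without lifting it or touching any of the painted figures, and do not shift the ruins, the red regiment or the barrels, the winged warlord and the brass marker that stand near them.

Things in the scene. Friction and masses are not known exactly. Their poses are not given: they have to be found in the camera images.
- blue_mid (a point): Blue regiment: a flat pale wooden movement tray, 96 mm deep (its x) by 126 mm wide (its y) by 9 mm high, too wide to grasp across, its 12 figures fixed on it by magnets in 3 ranks of 4. Loose, flat on the mat, 0.2 to 0.4 kg with figures. Origin: centre of the tray, half-way up its rim (the mat's top is 3 mm above the table). +x points to its front, where the figures face; z up.
- blue_front (a point): Middle of the blue tray's front edge, 48 mm ahead of its centre, half-way up the rim; same axes as the tray.
- blue_figures: The 12 blue-shielded spearmen, 33 mm tall, spears to 52 mm and one banner to 58 mm above the tray's top, all standing 7 mm or more in from the tray's edges; one rigid piece with the tray. Not to be touched. Origin: centre of the tray's top; axes as the tray's.
- red_tray: The red regiment's movement tray with 12 red figures: the same size and make as the blue one, but heavier (about 0.3 to 0.6 kg), standing loose on the mat beyond the breach and roughly facing it. Origin: centre of its underside, +x to its front.
- red_front (a point): Middle of the red tray's front edge, half-way up its rim (4.5 mm above the mat); +x points out of its front (towards the blue regiment), +y along the edge. The blue front edge must end here, facing the opposite way.
- red_figures: The 12 red figures with axes, fixed on the red tray, as tall as the blue ones. Not to be touched. Origin: centre of the red tray's top.
- ruin_far: Loose ruined wall of grey cast stone, on the side of the breach away from the robot: 154 mm long (its y), plinth 26 mm wide (its x) and 4 mm high, wall 13 mm thick, 30 to 58 mm high, 0.45 kg. Origin: centre of its underside. +x: the way through the breach from blue to red; +y: along the wall towards the breach.
- far_end (a point): End of the far ruin at the breach, on the wall's centre line, 15 mm above the mat; axes as the ruin's.
- ruin_near: Loose L-shaped ruined wall on the robot's side of the breach: 98 mm long (its y) with a 70 mm return at its outer end that runs back on the blue side, 28 to 58 mm high, 0.4 kg. Origin: centre of the underside of its long leg; axes parallel to the far ruin's.
- near_end (a point): End of the near ruin at the breach, 15 mm above the mat. The breach between far_end and near_end is 149 to 155 mm wide, open above.
- breach (a point): Middle of the breach (within 2 mm), 4.5 mm above the mat, fixed to the far ruin and with its axes: +x is the way through from blue to red.
- barrels: Loose scenery: two barrels and a crate on a round base 60 mm across and 26 mm high, off the flank of the red regiment.
- warlord: Loose winged figure on a round base 50 mm across, 70 mm high, standing behind the blue regiment.
- objective: Loose brass-coloured round marker, 40 mm across and 5 mm high. It lies on the blue side of the far ruin.

How it is judged:
On the way, in this order (a step that is already met when the one before it is completed fails the run):
1. the blue tray stands in the breach, between the two ruins, flat on the mat and front first (x of blue_mid in the frame of breach between -0.02 and 0.02 m and y of blue_mid in the frame of breach between -0.025 and 0.025 m and x of blue_front in the frame of breach above 0.02 m).
2. the whole blue tray has come out on the red side of the ruins (x of blue_mid in the frame of breach above 0.08 m).
At the end, for the whole second after the job is handed in: The blue tray lies flat and at rest with its front edge against the red tray's front edge: gap at the middle under 4 mm, edges parallel within 0.06 rad, corners in line within 12 mm, and the red tray within 12 mm of where it stood at the start (x of blue_front in the frame of red_front between -0.004 and 0.004 m and y of blue_front in the frame of red_front between -0.012 and 0.012 m and angle between the x axis of blue_front and the x axis of red_front, either way round below 0.06 rad and x of blue_mid in the frame of red_front above 0.04 m and angle between blue_mid's own z axis and vertical below 0.05 rad and distance of each of red_tray, red_front from where it was at the start of the episode below 0.012 m and linear speed of each of red_tray, blue_figures below 0.01 m/s); the robot touches nothing.
It fails at once if the blue tray is lifted (8 mm) or tipped (0.15 rad) (height (world z) of blue_mid above 0.0155 m or angle between blue_mid's own z axis and vertical above 0.15 rad).
It fails at once if the robot touches the painted figures (over 1 N) (contact force between any of the fingers, the arm and blue_figures above 1 N or contact force between any of the fingers, the arm and red_figures above 1 N).
It fails at once if a ruin is shifted by more than 6 mm (distance of any of ruin_far, far_end, ruin_near, near_end from where it was at the start of the episode above 0.006 m).
It fails at once if the red tray is shoved more than 20 mm (distance of red_tray from where it was at the start of the episode above 0.02 m).
It fails at once if the barrels, the warlord or the marker is shifted by more than 10 mm (distance of any of barrels, warlord, objective from where it was at the start of the episode above 0.01 m).
It also fails if it takes over 67 s, if anything falls off the work surface, if the arm or the gripper's body presses on something with over 40 N, if the wrist force passes 120 N, or if a joint passes its speed limit or range.

## Working session

There is one attempt and no reset: what is moved stays moved. The work goes in short steps, Python scripts to look and compute and a tool call to move; the robot and the scene stay as the last step left them, time stands still between calls to the robot, and variables do not carry over. Pictures are saved under pics/ and viewed, on a budget of 10 in all, crops included, one or two more only if the job needs it, and the job is handed in when it is done.

Besides the shell and the picture viewer there is one more tool, called after "Request:" by a JSON object that holds its "method" and its "body", one argument or row to a line. step_arm: Moves the arm, as the interface text tells. Its arguments: {"type":"object","properties":{"increments":{"type":"array","items":{"type":"object","properties":{"offset":{"type":"array","items":{"type":"number"}},"dr":{"type":"array","items":{"type":"number"}},"fingers":{"type":"number"}}}}},"required":["increments"]}

```bash
ls; mkdir -p pics; python3 - <<'E'
from bench import robot, snapshot, camera_info
import cv2
for n in("top","side"):
    cv2.imwrite(f"pics/{n}0.png",snapshot(n)[:,:,::-1]); c=camera_info(n); print(n,c)
s=robot.observe(); print(s)
E
```

```text
pics
top {'K': array([[514.06858542,   0.        , 319.83804385],
       [  0.        , 514.06858542, 197.52574902],
       [  0.        ,   0.        ,   1.        ]]), 'origin': array([ 0.30657585, -0.0183401 ,  1.38768031]), 'orientation': array([-0.05634333,  0.70602268, -0.70243685,  0.07028421])}
side {'K': array([[450.40066772,   0.        , 322.84872352],
       [  0.        , 450.40066772, 196.84354567],
       [  0.        ,   0.        ,   1.        ]]), 'origin': array([ 0.13386724, -0.9710477 ,  0.79109096]), 'orientation': array([-0.44146284,  0.8689291 , -0.20283242,  0.09450818])}
{'time_s': 0.1, 'joints': array([ 1.16418438e+00,  1.16421486e-01,  1.44217863e+00, -1.54241234e-05,
        1.58403334e+00, -3.77657109e-02]), 'joint_vel': array([-0.00039044, -0.00100303, -0.00130248,  0.00106502, -0.00012005,
        0.00029743]), 'joint_efforts': array([ 1.47073119e-03, -7.33673429e+01, -6.33789825e+01, -8.16148190e-05,
        5.21447277e-03, -6.29796546e-06]), 'ee_pos': array([0.24328583, 0.62944486, 0.23065947]), 'orientation': array([-0.69475557,  0.69547583, -0.12974468,  0.12959314]), 'wrist_force': array([-0.20326042, -0.22398007,  0.15337422]), 'moment': array([-0.02381343, -0.00535245, -0.03051428]), 'finger_gap': 0.08577323497572098}
```

View pics/top0.png

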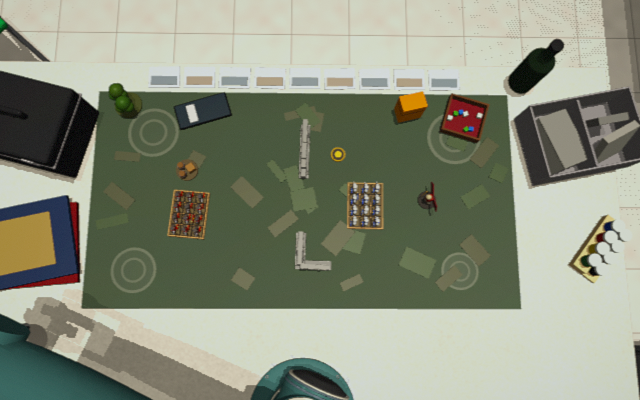

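View pics/side0.png

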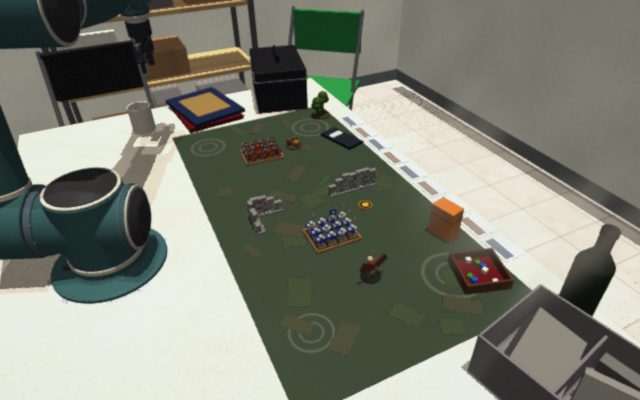

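```bash
cat > h.py <<'E'
import numpy as np, cv2
from scipy.spatial.transform import Rotation as R
from bench import robot, snapshot, camera_info
def proj(n,P):
    c=camera_info(n); q=c["orientation"]; M=R.from_quat(q,scalar_first=True).as_matrix()
    p=(np.atleast_2d(P)-c["origin"])@M; p=p@c["K"].T; return p[:,:2]/p[:,2:]
def unproj(n,uv,z):
    c=camera_info(n); M=R.from_quat(c["orientation"],scalar_first=True).as_matrix()
    d=np.c_[np.atleast_2d(uv),np.ones(len(np.atleast_2d(uv)))]@np.linalg.inv(c["K"]).T@M.T
    o=c["origin"]; return o+d*((z-o[2])/d[:,2:])
def rect(n,img,x1,y1,w,h,s,z):
    """rectified map at height z; pixel (c,r) -> x=x1-r*s, y=y1-c*s"""
    dst=np.float32([[0,0],[w,0],[w,h],[0,h]])
    W=np.c_[x1-dst[:,1]*s,y1-dst[:,0]*s,np.full(4,z)]
    H=cv2.getPerspectiveTransform(np.float32(proj(n,W)),dst)
    return cv2.warpPerspective(img,H,(w,h),flags=cv2.INTER_CUBIC)
E
python3 - <<'E'
from h import *
im=cv2.imread("pics/top0.png")
print(unproj("top",[[188,214],[365,205],[305,178],[298,233],[427,200],[338,154],[188,170]],.012).round(3))
r=rect("top",im,.75,.40,800,480,.001,.012)
r=cv2.imwrite("pics/rect0.png",r)
E
```

```text
[[ 0.509  0.309  0.012]
 [ 0.536 -0.168  0.012]
 [ 0.61  -0.004  0.012]
 [ 0.459  0.013  0.012]
 [ 0.551 -0.338  0.012]
 [ 0.679 -0.095  0.012]
 [ 0.63   0.315  0.012]]
```

View pics/rect0.png

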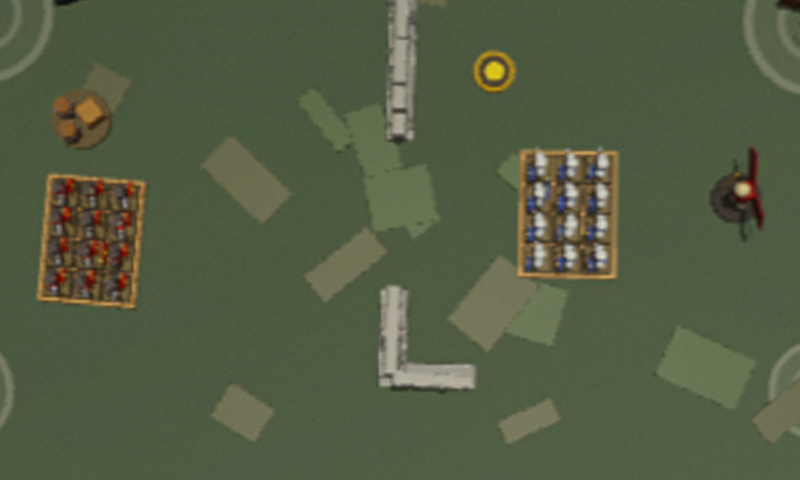

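```bash
cat >> h.py <<'E'
from scipy.optimize import minimize
def fit(im,x,y,a,n="top",z=.012):
    """pose of a 96x126 tray (x,y,heading) from its wooden rim at height z"""
    f=im.astype(np.float32); m=np.clip(f[:,:,2]-f[:,:,1]*1.0,-20,40)   # R-G
    def ring(o,k=60):
        t=np.linspace(-1,1,k); A,B=.048+o,.063+o
        return np.r_[np.c_[A+0*t,B*t],np.c_[-A+0*t,B*t],np.c_[A*t,B+0*t],np.c_[A*t,-B+0*t]]
    rings=[(ring(o),w) for o,w in((-.0015,1),(-.003,1),(.0015,-1),(.003,-1))]
    def cost(p):
        c,s=np.cos(p[2]),np.sin(p[2]); t=0
        for q,w in rings:
            W=np.c_[p[0]+c*q[:,0]-s*q[:,1],p[1]+s*q[:,0]+c*q[:,1],np.full(len(q),z)]
            uv=proj(n,W).astype(np.float32)
            t-=w*cv2.remap(m,uv[:,0],uv[:,1],cv2.INTER_LINEAR).mean()
        return t
    best=min((minimize(cost,[x+dx,y+dy,a+da],method="Nelder-Mead",options=dict(initial_simplex=np.array([x+dx,y+dy,a+da])+np.array([[0,0,0],[.004,0,0],[0,.004,0],[0,0,.04]]))) for dx in(-.003,.003) for dy in(-.003,.003) for da in(-.03,.03)),key=lambda r:r.fun)
    return best.x,best.fun
E
python3 - <<'E'
from h import *
im=cv2.imread("pics/top0.png")
b,fb=fit(im,.536,-.1675,1.57); r,fr=fit(im,.5095,.308,-1.64)
print(b.round(4),fb,r.round(4),fr)
print("red front",(r[:2]+.048*np.array([np.cos(r[2]),np.sin(r[2])])).round(4))
s=robot.observe(); print(R.from_quat(s["orientation"],scalar_first=True).as_matrix().round(3))
# ruins: side view check of the breach ends
S=cv2.imread("pics/side0.png"); im2=S[150:270,220:420]; cv2.imwrite("pics/sidecrop.png",cv2.resize(im2,None,fx=4,fy=4,interpolation=cv2.INTER_CUBIC))
E
```

```text
Traceback (most recent call last):
  File "h.py", line 32, in fit
    best=min((minimize(cost,[x+dx,y+dy,a+da],method="Nelder-Mead",options=dict(initial_simplex=np.array([x+dx,y+dy,a+da])+np.array([[0,0,0],[.004,0,0],[0,.004,0],[0,0,.04]]))) for dx in(-.003,.003) for dy in(-.003,.003) for da in(-.03,.03)),key=lambda r:r.fun)
  File "h.py", line 32, in <genexpr>
    best=min((minimize(cost,[x+dx,y+dy,a+da],method="Nelder-Mead",options=dict(initial_simplex=np.array([x+dx,y+dy,a+da])+np.array([[0,0,0],[.004,0,0],[0,.004,0],[0,0,.04]]))) for dx in(-.003,.003) for dy in(-.003,.003) for da in(-.03,.03)),key=lambda r:r.fun)
              ~~~~~~~~^^^^^^^^^^^^^^^^^^^^^^^^^^^^^^^^^^^^^^^^^^^^^^^^^^^^^^^^^^^^^^^^^^^^^^^^^^^^^^^^^^^^^^^^^^^^^^^^^^^^^^^^^^^^^^^^^^^^^^^^^^^^^^^^^^^^^^^^^^^^^^^^^^^^^^^^^
  File "h.py", line 29, in cost
    uv=proj(n,W).astype(np.float32)
       ~~~~^^^^^
  File "h.py", line 5, in proj
    c=camera_info(n); q=c["orientation"]; M=R.from_quat(q,scalar_first=True).as_matrix()
ValueError: time passes only in moves, steps and waits
```

```bash
sed -i 's/^from bench.*/from bench import robot, snapshot, camera_info as _ci\nfrom functools import lru_cache\ncamera_info=lru_cache(_ci)/' h.py
python3 - <<'E'
from h import *
im=cv2.imread("pics/top0.png")
b,fb=fit(im,.536,-.1675,1.57); r,fr=fit(im,.5095,.308,-1.64)
print(b.round(4),fb,r.round(4),fr)
print("red front",(r[:2]+.048*np.array([np.cos(r[2]),np.sin(r[2])])).round(4))
s=robot.observe(); print(R.from_quat(s["orientation"],scalar_first=True).as_matrix().round(3))
S=cv2.imread("pics/side0.png"); im2=S[150:270,220:420]; cv2.imwrite("pics/sidecrop.png",cv2.resize(im2,None,fx=4,fy=4,interpolation=cv2.INTER_CUBIC))
E
```

```text
[ 0.5358 -0.1666  1.5522] -56.13093948364258 [ 0.5092  0.3088 -1.6552] -62.412742614746094
red front [0.5052 0.261 ]
[[ 0.933 -0.     0.361]
 [-0.361 -0.001  0.933]
 [-0.    -1.    -0.001]]
```

View pics/sidecrop.png

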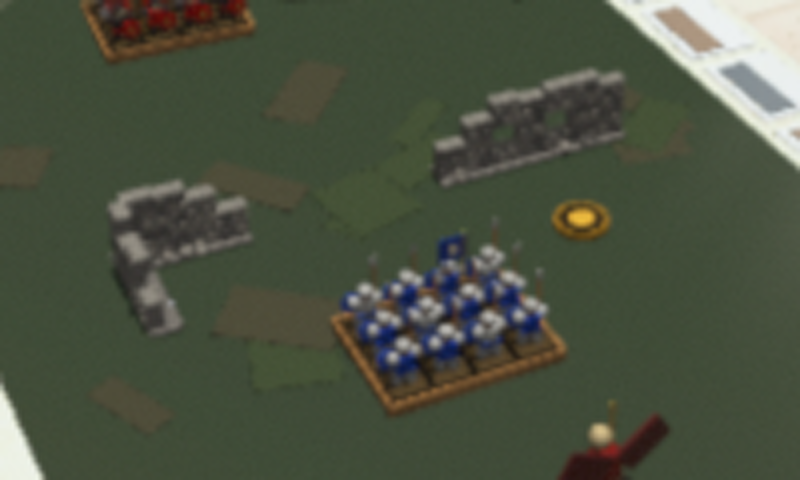

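```bash
python3 - <<'E'
from h import *
print(unproj("side",[[282.5,209.5],[330,195.8]],.005).round(4))
# tool geometry: jaw along world? tilt 15deg, heading 1.5522+... print desired axes
s=robot.observe()
M0=R.from_quat(s["orientation"],scalar_first=True)
h=1.5522
for sg in(1,-1):
  f=np.array([np.cos(h),np.sin(h),0]); u=np.array([0,0,1.]); t=np.radians(15)
  a=f*np.sin(t)-u*np.cos(t)            # tool y
  x=sg*(f*np.cos(t)+u*np.sin(t)); z=np.cross(x,a)
  T=R.from_matrix(np.c_[x,a,z]); d=(M0.inv()*T).as_rotvec(degrees=True); print(sg,d.round(1),T.as_matrix().round(3).tolist())
E
```

```text
[[ 0.4607 -0.0064  0.005 ]
 [ 0.6106 -0.0087  0.005 ]]
1 [  14.4 -109.3  -10.1] [[0.018, 0.005, -1.0], [0.966, 0.259, 0.019], [0.259, -0.966, -0.0]]
-1 [ 9.2 69.5 13.1] [[-0.018, 0.005, 1.0], [-0.966, 0.259, -0.019], [-0.259, -0.966, 0.0]]
```

Request:
{"method": "step_arm", "body": {
  "increments": [
    {"dr":[0,7.77,0],"fingers":1},
    {"dr":[0,7.77,0],"fingers":1},
    {"dr":[0,7.77,0],"fingers":1},
    {"dr":[0,7.77,0],"fingers":1},
    {"dr":[0,7.77,0],"fingers":1},
    {"dr":[0,7.77,0],"fingers":1},
    {"dr":[0,7.77,0],"fingers":1},
    {"dr":[0,7.77,0],"fingers":1},
    {"dr":[0,7.77,0],"fingers":1},
    {"offset":[0.02,0,0.015],"fingers":1},
    {"offset":[0.04,0,0.02],"fingers":1},
    {"offset":[0.04,0,0.02],"fingers":1}
  ]
}}

```text
validation failed for argument at $.in...
```

Request:
{"method": "step_arm", "body": {
  "increments": [
    {"offset":[0.045,0,0.02],"fingers":1},
    {"offset":[0.045,0,0.02],"fingers":1},
    {"offset":[0.045,0,0.02],"fingers":1},
    {"offset":[0.045,0,0.02],"fingers":1},
    {"offset":[0.045,0,0.02],"fingers":1},
    {"offset":[0.045,0,0.02],"fingers":1},
    {"offset":[0.045,0,0.02],"fingers":1},
    {"offset":[0.045,0,0.02],"fingers":1},
    {"offset":[0.045,0,0.02],"fingers":1},
    {"offset":[0.045,0,0.02],"fingers":1},
    {"offset":[0.045,0,0.02],"fingers":1},
    {"offset":[0.045,0,0.02],"fingers":1}
  ]
}}

```text
validation failed for argument at $.in...
```

Request:
{"method": "step_arm", "body": {
  "increments": [
    {"offset":[0,0,0],"dr":[0,7.77,0],"fingers":1},
    {"offset":[0,0,0],"dr":[0,7.77,0],"fingers":1},
    {"offset":[0,0,0],"dr":[0,7.77,0],"fingers":1},
    {"offset":[0,0,0],"dr":[0,7.77,0],"fingers":1},
    {"offset":[0,0,0],"dr":[0,7.77,0],"fingers":1},
    {"offset":[0,0,0],"dr":[0,7.77,0],"fingers":1},
    {"offset":[0,0,0],"dr":[0,7.77,0],"fingers":1},
    {"offset":[0,0,0],"dr":[0,7.77,0],"fingers":1},
    {"offset":[0,0,0],"dr":[0,7.77,0],"fingers":1},
    {"offset":[0.02,0,0.015],"dr":[0,0,0],"fingers":1},
    {"offset":[0.04,0,0.02],"dr":[0,0,0],"fingers":1},
    {"offset":[0.04,0,0.02],"dr":[0,0,0],"fingers":1}
  ]
}}

```text
time_s: 1.3
ee_pos: [0.2966, 0.5275, 0.2305]
orientation: [-0.495, 0.496, -0.504, 0.504]
wrist_force: [0.9, 0.3, -0.0]
finger_gap: 0.0855
```

Request:
{"method": "step_arm", "body": {
  "increments": [
    {"offset":[0.045,0,0.017],"dr":[0,0,0],"fingers":1},
    {"offset":[0.045,0,0.017],"dr":[0,0,0],"fingers":1},
    {"offset":[0.045,0,0.017],"dr":[0,0,0],"fingers":1},
    {"offset":[0.045,0,0.017],"dr":[0,0,0],"fingers":1},
    {"offset":[0.045,0,0.017],"dr":[0,0,0],"fingers":1},
    {"offset":[0.045,0,0.017],"dr":[0,0,0],"fingers":1},
    {"offset":[0.045,0,0.017],"dr":[0,0,0],"fingers":1},
    {"offset":[0.045,0,0.017],"dr":[0,0,0],"fingers":1},
    {"offset":[0.045,0,0.017],"dr":[0,0,0],"fingers":1},
    {"offset":[0.045,0,0.017],"dr":[0,0,0],"fingers":1},
    {"offset":[0.045,0,0.017],"dr":[0,0,0],"fingers":1},
    {"offset":[0.045,0,0.017],"dr":[0,0,0],"fingers":1}
  ]
}}

```text
time_s: 2.5
ee_pos: [0.4906, -0.0171, 0.2313]
orientation: [-0.495, 0.495, -0.505, 0.505]
wrist_force: [0.5, 1.7, -0.5]
finger_gap: 0.0856
```

Request:
{"method": "step_arm", "body": {
  "increments": [
    {"offset":[0.045,0,0.012],"dr":[0,0,0],"fingers":1},
    {"offset":[0.045,0,0.012],"dr":[0,0,0],"fingers":1},
    {"offset":[0.045,0,0.012],"dr":[0,0,0],"fingers":1},
    {"offset":[0.045,0,0.012],"dr":[0,0,0],"fingers":1},
    {"offset":[0.04,0,0.008],"dr":[0,0,0],"fingers":1},
    {"offset":[0,0,0],"dr":[0,0,6],"fingers":1},
    {"offset":[0,0,0],"dr":[0,0,6],"fingers":1},
    {"offset":[0,0,0],"dr":[0,0,0],"fingers":1}
  ]
}}

```text
time_s: 3.3
ee_pos: [0.542, -0.2376, 0.23]
orientation: [0.545, -0.439, 0.555, -0.449]
wrist_force: [-0.8, -0.2, -0.2]
finger_gap: 0.0854
```

```bash
cat >> h.py <<'E'
def tool():
    s=robot.observe(); M=R.from_quat(s["orientation"],scalar_first=True).as_matrix()
    print("t",round(s["time_s"],2),"pos",s["ee_pos"].round(4),"F",s["wrist_force"].round(1),"j",s["joints"].round(2)); print(M.round(3).tolist(),"heading",round(float(np.arctan2(-M[1,0],-M[0,0])),4)); return s["ee_pos"],M
E
python3 -c "
from h import *
tool()"
```

```text
t 3.3 pos [ 0.542  -0.2376  0.23  ] F [-0.8 -0.2 -0.2] j [-0.55 -0.    1.58  0.18  1.67 -0.52]
[[-0.021, 0.003, 1.0], [-0.977, 0.211, -0.021], [-0.211, -0.977, -0.002]] heading 1.5494
```

Request:
{"method": "step_arm", "body": {
  "increments": [
    {"offset":[0.0074,0.0342,-0.001],"dr":[0,0,0],"fingers":1},
    {"offset":[0.0074,0.0342,-0.001],"dr":[0,0,0],"fingers":1},
    {"offset":[0.0074,0.0342,-0.001],"dr":[0,0,0],"fingers":1},
    {"offset":[0.0074,0.0342,-0.001],"dr":[0,0,0],"fingers":1},
    {"offset":[0.0074,0.0342,-0.001],"dr":[0,0,0],"fingers":1},
    {"offset":[0.0063,0.0293,-0.001],"dr":[0,0,0],"fingers":1},
    {"offset":[0.0021,0.0098,0],"dr":[0,0,0],"fingers":1},
    {"offset":[0.0021,0.0098,0],"dr":[0,0,0],"fingers":1},
    {"offset":[0,0,0],"dr":[0,0,0],"fingers":1},
    {"offset":[0,0,0],"dr":[0,0,0],"fingers":1}
  ]
}}

```text
time_s: 4.3
ee_pos: [0.537, -0.237, 0.0076]
orientation: [0.546, -0.44, 0.553, -0.451]
wrist_force: [0.2, 0.4, 0.6]
finger_gap: 0.0854
```

```bash
python3 -c "
from h import *
tool()
S=snapshot('side')[:,:,::-1]
cv2.imwrite('pics/s1.png',cv2.resize(S[180:300,280:440],None,fx=5,fy=5,interpolation=cv2.INTER_CUBIC))"
```

```text
t 4.3 pos [ 0.537  -0.237   0.0076] F [0.2 0.4 0.6] j [-0.55  0.14  1.8   0.19  1.31 -0.59]
[[-0.018, 0.005, 1.0], [-0.978, 0.207, -0.018], [-0.207, -0.978, 0.001]] heading 1.5528
```

View pics/s1.png

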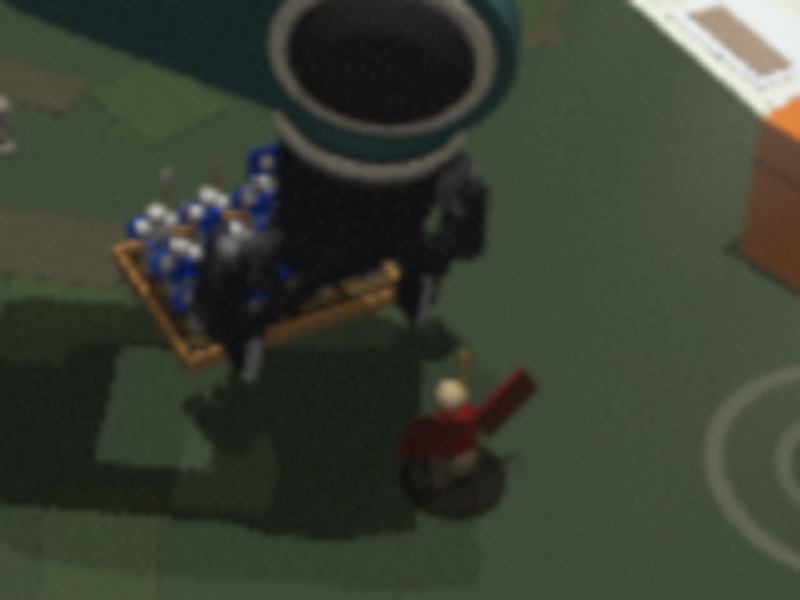

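Request:
{"method": "step_arm", "body": {
  "increments": [
    {"offset":[0.001,0.0049,0],"dr":[0,0,0],"fingers":1},
    {"offset":[0.0008,0.0039,0],"dr":[0,0,0],"fingers":1},
    {"offset":[0.0006,0.0029,0],"dr":[0,0,0],"fingers":1},
    {"offset":[0,0,0],"dr":[0,0,0],"fingers":1}
  ]
}}

```text
time_s: 4.75
ee_pos: [0.5361, -0.2365, -0.0062]
orientation: [0.545, -0.44, 0.554, -0.45]
wrist_force: [0.8, 0.1, 0.4]
finger_gap: 0.0852
```

Request:
{"method": "step_arm", "body": {
  "increments": [
    {"offset":[-0.0039,0.00083,0],"dr":[0,0,0],"fingers":1},
    {"offset":[-0.0039,0.00083,0],"dr":[0,0,0],"fingers":1},
    {"offset":[-0.0039,0.00083,0],"dr":[0,0,0],"fingers":1},
    {"offset":[-0.0039,0.00083,0],"dr":[0,0,0],"fingers":1},
    {"offset":[-0.0039,0.00083,0],"dr":[0,0,0],"fingers":1},
    {"offset":[-0.0039,0.00083,0],"dr":[0,0,0],"fingers":1},
    {"offset":[-0.0039,0.00083,0],"dr":[0,0,0],"fingers":1}
  ]
}}

```text
time_s: 5.45
ee_pos: [0.5369, -0.2084, -0.0055]
orientation: [0.545, -0.44, 0.554, -0.45]
wrist_force: [0.4, -2.1, -0.3]
finger_gap: 0.0856
```

```bash
cat >> h.py <<'E'
def look(g,save=None):
    im=snapshot("top")[:,:,::-1].copy(); b,f=fit(im,*g); r,fr=fit(im,.5092,.3088,-1.655)
    print("blue",b.round(4),round(float(f),1),"red",r.round(4),round(float(fr),1))
    F=np.array([np.cos(r[2]),np.sin(r[2])]); L=np.array([-F[1],F[0]])
    bf=b[:2]+.048*np.array([np.cos(b[2]),np.sin(b[2])]); d=bf-(r[:2]+.048*F)
    print("in red_front: x",round(d@F,4),"y",round(d@L,4),"ang",round(b[2]-r[2]-np.pi,4))
    if save: cv2.imwrite(save,rect("top",im,.75,.40,800,480,.001,.012))
    return im,b,r
E
python3 -c "
from h import *
tool(); look((.536,-.155,1.55),'pics/r1.png')"
```

```text
t 5.45 pos [ 0.5369 -0.2084 -0.0055] F [ 0.4 -2.1 -0.3] j [-0.51  0.13  1.84  0.19  1.28 -0.55]
[[-0.018, 0.004, 1.0], [-0.978, 0.208, -0.018], [-0.208, -0.978, 0.0]] heading 1.5524
blue [ 0.5366 -0.1531  1.5537] -42.8 red [ 0.5092  0.3088 -1.656 ] -62.4
in red_front: x 0.362 y 0.0634 ang 0.0681
```

View pics/r1.png

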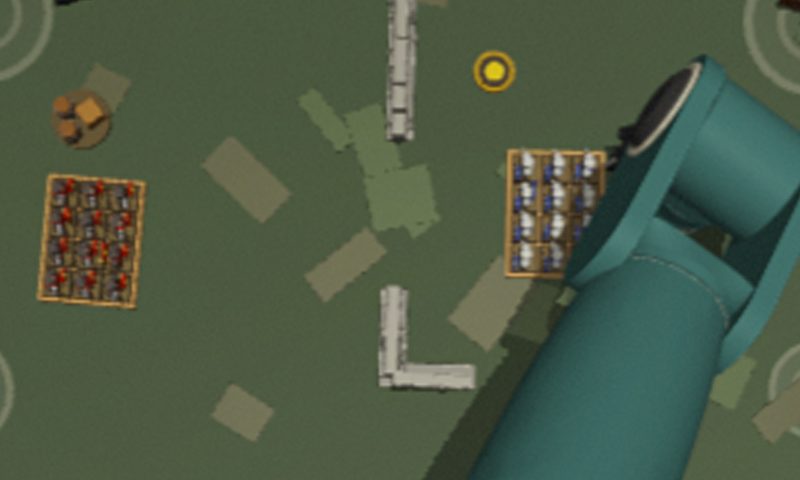

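Request:
{"method": "step_arm", "body": {
  "increments": [
    {"offset":[-0.0049,0.00104,-0.0001],"dr":[0,0,0],"fingers":1},
    {"offset":[-0.0049,0.00104,-0.0001],"dr":[0,0,0],"fingers":1},
    {"offset":[-0.0049,0.00104,-0.0001],"dr":[0,0,0],"fingers":1},
    {"offset":[-0.0049,0.00104,-0.0001],"dr":[0,0,0],"fingers":1},
    {"offset":[-0.0049,0.00104,-0.0001],"dr":[0,0,0],"fingers":1},
    {"offset":[-0.0049,0.00104,-0.0001],"dr":[0,0,0],"fingers":1},
    {"offset":[-0.0049,0.00104,-0.0001],"dr":[0,0,0],"fingers":1},
    {"offset":[-0.0049,0.00104,-0.0001],"dr":[0,0,0],"fingers":1},
    {"offset":[-0.0049,0.00104,-0.0001],"dr":[0,0,0],"fingers":1},
    {"offset":[-0.0049,0.00104,-0.0001],"dr":[0,0,0],"fingers":1},
    {"offset":[-0.0049,0.00104,-0.0001],"dr":[0,0,0],"fingers":1},
    {"offset":[-0.0049,0.00104,-0.0001],"dr":[0,0,0],"fingers":1}
  ]
}}

```text
time_s: 6.7
ee_pos: [0.5368, -0.1482, -0.0056]
orientation: [0.545, -0.44, 0.554, -0.45]
wrist_force: [-0.4, -3.3, 1.1]
finger_gap: 0.0858
```

```bash
python3 -c "
from h import *
p,M=tool(); look((.536,p[1]+.055,1.555))"
```

```text
t 6.7 pos [ 0.5368 -0.1482 -0.0056] F [-0.4 -3.3  1.1] j [-0.42  0.08  1.9   0.2   1.26 -0.47]
[[-0.018, 0.004, 1.0], [-0.978, 0.208, -0.019], [-0.208, -0.978, -0.0]] heading 1.5523
blue [ 0.5363 -0.0928  1.5549] -43.2 red [ 0.5092  0.3088 -1.6552] -62.3
in red_front: x 0.302 y 0.0575 ang 0.0686
```

Request:
{"method": "step_arm", "body": {
  "increments": [
    {"offset":[-0.0049,0.00104,-0.0001],"dr":[0,0,0],"fingers":1},
    {"offset":[-0.0049,0.00104,-0.0001],"dr":[0,0,0],"fingers":1},
    {"offset":[-0.0049,0.00104,-0.0001],"dr":[0,0,0],"fingers":1},
    {"offset":[-0.0049,0.00104,-0.0001],"dr":[0,0,0],"fingers":1},
    {"offset":[-0.0049,0.00104,-0.0001],"dr":[0,0,0],"fingers":1},
    {"offset":[-0.0049,0.00104,-0.0001],"dr":[0,0,0],"fingers":1},
    {"offset":[-0.0049,0.00104,-0.0001],"dr":[0,0,0],"fingers":1},
    {"offset":[-0.0049,0.00104,-0.0001],"dr":[0,0,0],"fingers":1},
    {"offset":[-0.0049,0.00104,-0.0001],"dr":[0,0,0],"fingers":1},
    {"offset":[-0.0049,0.00104,-0.0001],"dr":[0,0,0],"fingers":1},
    {"offset":[-0.0049,0.00104,-0.0001],"dr":[0,0,0],"fingers":1},
    {"offset":[-0.0049,0.00104,-0.0001],"dr":[0,0,0],"fingers":1}
  ]
}}

```text
time_s: 7.95
ee_pos: [0.5367, -0.0881, -0.0056]
orientation: [0.545, -0.44, 0.554, -0.45]
wrist_force: [-0.3, -2.2, -0.2]
finger_gap: 0.0856
```

```bash
python3 -c "
from h import *
p,M=tool(); look((.536,p[1]+.055,1.555),'pics/r2.png')"
```

```text
t 7.95 pos [ 0.5367 -0.0881 -0.0056] F [-0.3 -2.2 -0.2] j [-0.32  0.04  1.94  0.21  1.24 -0.37]
[[-0.018, 0.004, 1.0], [-0.978, 0.208, -0.019], [-0.208, -0.978, 0.0]] heading 1.5522
blue [ 0.5361 -0.0328  1.5654] -40.7 red [ 0.5092  0.3088 -1.6552] -62.2
in red_front: x 0.2423 y 0.0518 ang 0.079
```

View pics/r2.png

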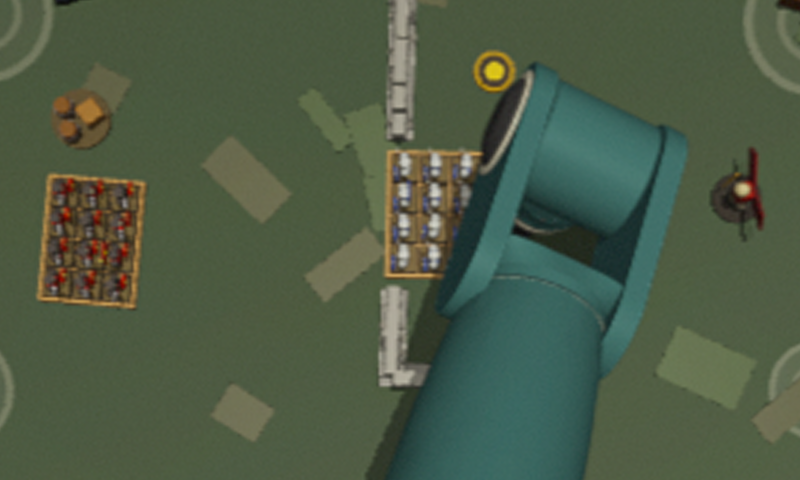

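Request:
{"method": "step_arm", "body": {
  "increments": [
    {"offset":[-0.0049,0.00104,-0.0001],"dr":[0,0,0],"fingers":1},
    {"offset":[-0.0049,0.00104,-0.0001],"dr":[0,0,0],"fingers":1},
    {"offset":[-0.0049,0.00104,-0.0001],"dr":[0,0,0],"fingers":1},
    {"offset":[-0.0049,0.00104,-0.0001],"dr":[0,0,0],"fingers":1},
    {"offset":[-0.0049,0.00104,-0.0001],"dr":[0,0,0],"fingers":1},
    {"offset":[-0.0049,0.00104,-0.0001],"dr":[0,0,0],"fingers":1},
    {"offset":[-0.0049,0.00104,-0.0001],"dr":[0,0,0],"fingers":1},
    {"offset":[-0.0049,0.00104,-0.0001],"dr":[0,0,0],"fingers":1},
    {"offset":[-0.0049,0.00104,-0.0001],"dr":[0,0,0],"fingers":1},
    {"offset":[-0.0049,0.00104,-0.0001],"dr":[0,0,0],"fingers":1},
    {"offset":[-0.0049,0.00104,-0.0001],"dr":[0,0,0],"fingers":1},
    {"offset":[-0.0049,0.00104,-0.0001],"dr":[0,0,0],"fingers":1}
  ]
}}

```text
time_s: 9.2
ee_pos: [0.5366, -0.0279, -0.0055]
orientation: [0.545, -0.44, 0.554, -0.45]
wrist_force: [-0.7, -1.9, 0.3]
finger_gap: 0.0858
```

```bash
python3 -c "
from h import *
p,M=tool(); look((.536,p[1]+.055,1.555))"
```

```text
t 9.2 pos [ 0.5366 -0.0279 -0.0055] F [-0.7 -1.9  0.3] j [-0.21  0.01  1.97  0.22  1.21 -0.27]
[[-0.018, 0.004, 1.0], [-0.978, 0.208, -0.018], [-0.208, -0.978, -0.0]] heading 1.5523
blue [0.5359 0.0276 1.5546] -38.6 red [ 0.5092  0.3089 -1.6548] -62.0
in red_front: x 0.1822 y 0.0469 ang 0.0678
```

Request:
{"method": "step_arm", "body": {
  "increments": [
    {"offset":[-0.0049,0.00104,-0.0001],"dr":[0,0,0],"fingers":1},
    {"offset":[-0.0049,0.00104,-0.0001],"dr":[0,0,0],"fingers":1},
    {"offset":[-0.0049,0.00104,-0.0001],"dr":[0,0,0],"fingers":1},
    {"offset":[-0.0049,0.00104,-0.0001],"dr":[0,0,0],"fingers":1},
    {"offset":[-0.0049,0.00104,-0.0001],"dr":[0,0,0],"fingers":1},
    {"offset":[-0.0049,0.00104,-0.0001],"dr":[0,0,0],"fingers":1},
    {"offset":[-0.0049,0.00104,-0.0001],"dr":[0,0,0],"fingers":1},
    {"offset":[-0.0049,0.00104,-0.0001],"dr":[0,0,0],"fingers":1},
    {"offset":[-0.0049,0.00104,-0.0001],"dr":[0,0,0],"fingers":1},
    {"offset":[-0.0049,0.00104,-0.0001],"dr":[0,0,0],"fingers":1},
    {"offset":[-0.0049,0.00104,-0.0001],"dr":[0,0,0],"fingers":1},
    {"offset":[-0.0049,0.00104,-0.0001],"dr":[0,0,0],"fingers":1}
  ]
}}

```text
time_s: 10.45
ee_pos: [0.5365, 0.0322, -0.0055]
orientation: [0.545, -0.44, 0.554, -0.45]
wrist_force: [-1.0, -1.9, -0.7]
finger_gap: 0.0855
```

Request:
{"method": "step_arm", "body": {
  "increments": [
    {"offset":[-0.0049,0.00104,-0.0001],"dr":[0,0,0],"fingers":1},
    {"offset":[-0.0049,0.00104,-0.0001],"dr":[0,0,0],"fingers":1},
    {"offset":[-0.0049,0.00104,-0.0001],"dr":[0,0,0],"fingers":1},
    {"offset":[-0.0049,0.00104,-0.0001],"dr":[0,0,0],"fingers":1},
    {"offset":[-0.0049,0.00104,-0.0001],"dr":[0,0,0],"fingers":1},
    {"offset":[-0.0049,0.00104,-0.0001],"dr":[0,0,0],"fingers":1},
    {"offset":[0,0,0],"dr":[0,0,0],"fingers":1}
  ]
}}

```text
time_s: 11.15
ee_pos: [0.5364, 0.0625, -0.0055]
orientation: [0.546, -0.44, 0.554, -0.45]
wrist_force: [-0.2, -0.1, 0.4]
finger_gap: 0.0854
```

```bash
python3 -c "
from h import *
p,M=tool(); look((.536,p[1]+.055,1.555))"
```

```text
t 11.15 pos [ 0.5364  0.0625 -0.0055] F [-0.2 -0.1  0.4] j [-0.04 -0.01  1.98  0.23  1.18 -0.11]
[[-0.018, 0.004, 1.0], [-0.978, 0.208, -0.018], [-0.208, -0.978, -0.0]] heading 1.5528
blue [0.5352 0.119  1.5515] -35.8 red [ 0.5093  0.3088 -1.6552] -62.4
in red_front: x 0.091 y 0.0387 ang 0.0651
```

Request:
{"method": "step_arm", "body": {
  "increments": [
    {"offset":[0.0078,-0.00166,0],"dr":[0,0,0],"fingers":1},
    {"offset":[0.0078,-0.00166,0],"dr":[0,0,0],"fingers":1},
    {"offset":[0,0,0],"dr":[0,0,0],"fingers":1},
    {"offset":[-0.0083,-0.0391,0],"dr":[0,0,0],"fingers":1},
    {"offset":[-0.0083,-0.0391,0],"dr":[0,0,0],"fingers":1},
    {"offset":[-0.0083,-0.0391,0],"dr":[0,0,0],"fingers":1},
    {"offset":[-0.0083,-0.0391,0],"dr":[0,0,0],"fingers":1},
    {"offset":[0,0,0],"dr":[0,0,0],"fingers":0.4}
  ]
}}

```text
time_s: 12.0
ee_pos: [0.5381, 0.0455, 0.1604]
orientation: [0.547, -0.438, 0.551, -0.452]
wrist_force: [0.6, -0.0, -0.8]
finger_gap: 0.0729
```

Request:
{"method": "step_arm", "body": {
  "increments": [
    {"offset":[0,0,0],"dr":[-1.63,-7.67,0],"fingers":0.4},
    {"offset":[0,0,0],"dr":[-1.63,-7.67,0],"fingers":0.4},
    {"offset":[0,0,0],"dr":[-1.63,-7.67,0],"fingers":0.4},
    {"offset":[0,0,0],"dr":[-1.63,-7.67,0],"fingers":0.4},
    {"offset":[0,0,0],"dr":[-1.63,-7.67,0],"fingers":0.4},
    {"offset":[0,0,0],"dr":[-1.63,-7.67,0],"fingers":0.4},
    {"offset":[0,0,0],"dr":[-1.63,-7.67,0],"fingers":0.4},
    {"offset":[0,0,0],"dr":[-1.63,-7.67,0],"fingers":0.4},
    {"offset":[0,0,0],"dr":[-1.63,-7.67,0],"fingers":0.4},
    {"offset":[0,0,0],"dr":[-1.63,-7.67,0],"fingers":0.4},
    {"offset":[0,0,0],"dr":[-1.63,-7.67,0],"fingers":0.4},
    {"offset":[0,0,0],"dr":[0,0,0],"fingers":0.4}
  ]
}}

```text
time_s: 13.2
ee_pos: [0.5362, 0.046, 0.1539]
orientation: [0.706, -0.7, 0.103, 0.046]
wrist_force: [0.6, -0.3, -0.3]
finger_gap: 0.0341
```

```bash
cat >> h.py <<'E'
def go(x,y,z,h=None):
    """print tool-axes offset to a world point, and world unit moves"""
    p,M=tool(); print("offset to go",(M.T@(np.array([x,y,z])-p)).round(4))
E
python3 -c "
from h import *
go(.6205,.1118,.153); look((.535,.119,1.555))"
```

```text
t 13.2 pos [0.5362 0.046  0.1539] F [ 0.6 -0.3 -0.3] j [ 0.03 -0.02  1.72  0.02  1.65 -1.46]
[[0.975, -0.208, 0.081], [-0.079, 0.017, 0.997], [-0.208, -0.978, 0.0]] heading 3.0605
offset to go [ 0.0772 -0.0156  0.0724]
blue [0.5319 0.1182 1.5358] -2.6 red [ 0.5092  0.3088 -1.6552] -62.3
in red_front: x 0.0921 y 0.0363 ang 0.0495
```

Request:
{"method": "step_arm", "body": {
  "increments": [
    {"offset":[0.0257,-0.0052,0.0241],"dr":[0,0,0],"fingers":0.4},
    {"offset":[0.0257,-0.0052,0.0241],"dr":[0,0,0],"fingers":0.4},
    {"offset":[0.0257,-0.0052,0.0241],"dr":[0,0,0],"fingers":0.4},
    {"offset":[0,0,0],"dr":[0,0,0],"fingers":0.4},
    {"offset":[0.0083,0.0391,0],"dr":[0,0,0],"fingers":0.4},
    {"offset":[0.0083,0.0391,0],"dr":[0,0,0],"fingers":0.4},
    {"offset":[0.0083,0.0391,0],"dr":[0,0,0],"fingers":0.4},
    {"offset":[0.0021,0.0098,0],"dr":[0,0,0],"fingers":0.4},
    {"offset":[0,0,0],"dr":[0,0,0],"fingers":0.4}
  ]
}}

```text
time_s: 14.15
ee_pos: [0.6198, 0.1108, 0.0228]
orientation: [0.706, -0.699, 0.105, 0.044]
wrist_force: [0.9, -0.1, -0.5]
finger_gap: 0.0338
```

```bash
python3 -c "
from h import *
go(.6205,.1118,.0065); look((.5352,.119,1.5515),'pics/r3.png')"
```

```text
t 14.15 pos [0.6198 0.1108 0.0228] F [ 0.9 -0.1 -0.5] j [ 0.12  0.28  1.62  0.04  1.46 -1.38]
[[0.974, -0.21, 0.086], [-0.084, 0.018, 0.996], [-0.21, -0.978, -0.001]] heading 3.0551
offset to go [0.004  0.0158 0.0011]
blue [0.5322 0.116  1.5215] 0.0 red [ 0.5092  0.3088 -1.6552] -62.4
in red_front: x 0.0942 y 0.0375 ang 0.0351
```

View pics/r3.png

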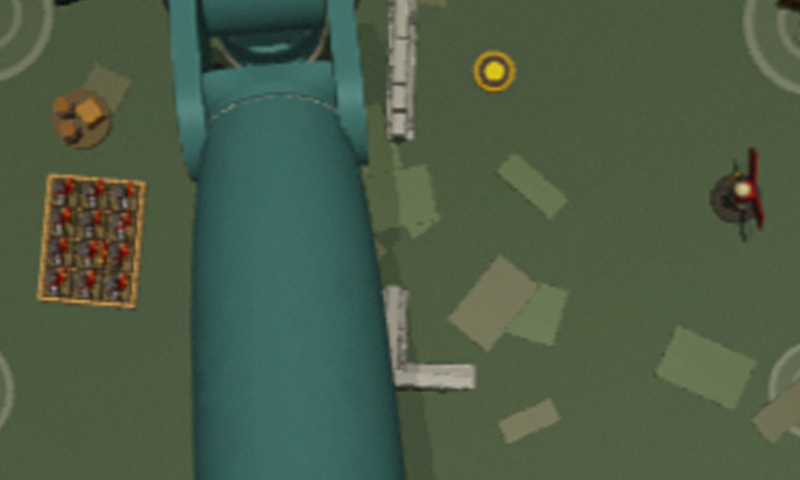

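```bash
python3 -c "
from h import *
S=snapshot('side')[:,:,::-1].copy()
for z in (.012,):
  print(fit(S,.5352,.119,1.5515,'side'), fit(S,.5092,.3088,-1.655,'side'))
cv2.imwrite('pics/s2.png',cv2.resize(S[100:240,200:400],None,fx=4,fy=4,interpolation=cv2.INTER_CUBIC))"
```

```text
(array([0.53295311, 0.10645145, 1.58016257]), np.float64(-11.598526954650879)) (array([ 0.50690095,  0.29688102, -1.64465501]), np.float64(-25.639385223388672))
```

View pics/s2.png

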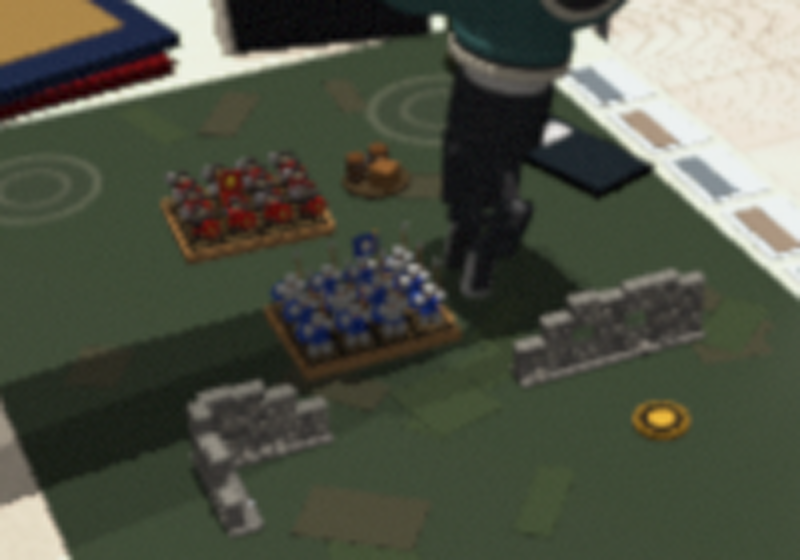

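Request:
{"method": "step_arm", "body": {
  "increments": [
    {"offset":[0.0017,0.0079,0.0005],"dr":[0,0,0],"fingers":0.4},
    {"offset":[0.0017,0.0079,0.0005],"dr":[0,0,0],"fingers":0.4},
    {"offset":[0,0,0],"dr":[0,0,0],"fingers":0.4},
    {"offset":[-0.0049,0.00105,0],"dr":[0,0,0],"fingers":0.4},
    {"offset":[-0.0049,0.00105,0],"dr":[0,0,0],"fingers":0.4},
    {"offset":[-0.0049,0.00105,0],"dr":[0,0,0],"fingers":0.4},
    {"offset":[-0.0049,0.00105,0],"dr":[0,0,0],"fingers":0.4}
  ]
}}

```text
time_s: 14.95
ee_pos: [0.6005, 0.114, 0.0077]
orientation: [0.706, -0.7, 0.103, 0.044]
wrist_force: [2.2, -0.4, -0.1]
finger_gap: 0.0343
```

```bash
cat >> h.py <<'E'
def looks(g):
    """side view, blue pose corrected by the offset the view shows for the unmoved red tray"""
    S=snapshot("side")[:,:,::-1].copy(); b,f=fit(S,*g,"side"); r,fr=fit(S,.5070,.297,-1.645,"side")
    print("side raw",b.round(4),round(float(f),1),r.round(4),round(float(fr),1))
E
python3 -c "
from h import *
tool(); looks((.533,.1064,1.58))"
```

```text
t 14.95 pos [0.6005 0.114  0.0077] F [ 2.2 -0.4 -0.1] j [ 0.13  0.25  1.67  0.04  1.42 -1.37]
[[0.975, -0.207, 0.084], [-0.082, 0.017, 0.996], [-0.207, -0.978, 0.0]] heading 3.0578
side raw [0.5265 0.1076 1.5458] -10.3 [ 0.507   0.2967 -1.6482] -25.5
```

Request:
{"method": "step_arm", "body": {
  "increments": [
    {"offset":[-0.0048,0.00102,0],"dr":[0,0,0],"fingers":0.4},
    {"offset":[-0.0048,0.00102,0],"dr":[0,0,0],"fingers":0.4},
    {"offset":[-0.0048,0.00102,0],"dr":[0,0,0],"fingers":0.4},
    {"offset":[-0.0048,0.00102,0],"dr":[0,0,0],"fingers":0.4},
    {"offset":[-0.0048,0.00102,0],"dr":[0,0,0],"fingers":0.4},
    {"offset":[-0.0048,0.00102,0],"dr":[0,0,0],"fingers":0.4},
    {"offset":[-0.0048,0.00102,0],"dr":[0,0,0],"fingers":0.4},
    {"offset":[0,0,0],"dr":[0,0,0],"fingers":0.4}
  ]
}}

```text
time_s: 15.8
ee_pos: [0.5659, 0.1169, 0.0075]
orientation: [0.706, -0.699, 0.103, 0.045]
wrist_force: [0.2, 0.3, -0.4]
finger_gap: 0.034
```

```bash
python3 -c "
from h import *
tool(); looks((.493,.1104,1.52))"
```

```text
t 15.8 pos [0.5659 0.1169 0.0075] F [ 0.2  0.3 -0.4] j [ 0.14  0.19  1.75  0.05  1.41 -1.36]
[[0.975, -0.208, 0.084], [-0.082, 0.017, 0.996], [-0.208, -0.978, 0.0]] heading 3.0578
side raw [0.4922 0.1146 1.5073] -12.0 [ 0.507   0.2971 -1.6517] -25.2
```

Request:
{"method": "step_arm", "body": {
  "increments": [
    {"offset":[0.0098,-0.0021,0],"dr":[0,0,0],"fingers":0.4},
    {"offset":[0.0098,-0.0021,0],"dr":[0,0,0],"fingers":0.4},
    {"offset":[0,0,0],"dr":[0,0,0],"fingers":0.4},
    {"offset":[-0.0083,-0.0391,0],"dr":[0,0,0],"fingers":0.4},
    {"offset":[-0.0083,-0.0391,0],"dr":[0,0,0],"fingers":0.4},
    {"offset":[-0.0083,-0.0391,0],"dr":[0,0,0],"fingers":0.4},
    {"offset":[-0.0083,-0.0391,0],"dr":[0,0,0],"fingers":0.4},
    {"offset":[0,0,0],"dr":[0,0,0],"fingers":1}
  ]
}}

```text
time_s: 16.65
ee_pos: [0.5885, 0.1154, 0.1733]
orientation: [0.706, -0.699, 0.101, 0.042]
wrist_force: [0.4, 1.0, 0.5]
finger_gap: 0.0476
```

Request:
{"method": "step_arm", "body": {
  "increments": [
    {"offset":[0,0,0],"dr":[1.7,8.0,0],"fingers":1},
    {"offset":[0,0,0],"dr":[1.7,8.0,0],"fingers":1},
    {"offset":[0,0,0],"dr":[1.7,8.0,0],"fingers":1},
    {"offset":[0,0,0],"dr":[1.7,8.0,0],"fingers":1},
    {"offset":[0,0,0],"dr":[1.7,8.0,0],"fingers":1},
    {"offset":[0,0,0],"dr":[1.7,8.0,0],"fingers":1},
    {"offset":[0,0,0],"dr":[1.7,8.0,0],"fingers":1},
    {"offset":[0,0,0],"dr":[1.7,8.0,0],"fingers":1},
    {"offset":[0,0,0],"dr":[1.7,8.0,0],"fingers":1},
    {"offset":[0,0,0],"dr":[1.7,8.0,0],"fingers":1},
    {"offset":[0,0,0],"dr":[1.7,8.0,0],"fingers":1},
    {"offset":[0,0,0],"dr":[0,0,0],"fingers":1}
  ]
}}

```text
time_s: 17.85
ee_pos: [0.5863, 0.1151, 0.167]
orientation: [0.53, -0.421, 0.568, -0.468]
wrist_force: [0.2, -0.2, -0.4]
finger_gap: 0.0853
```

```bash
python3 -c "
from h import *
go(.488,.03,.16); looks((.493,.1104,1.51))"
```

```text
t 17.85 pos [0.5863 0.1151 0.167 ] F [ 0.2 -0.2 -0.4] j [ 0.05 -0.05  1.73  0.21  1.44  0.11]
[[-0.084, 0.017, 0.996], [-0.975, 0.207, -0.086], [-0.208, -0.978, -0.0]] heading 1.4848
offset to go [ 0.0927 -0.0125 -0.0906]
side raw [0.492  0.1165 1.4896] -14.2 [ 0.507   0.297  -1.6555] -25.1
```

Request:
{"method": "step_arm", "body": {
  "increments": [
    {"offset":[0.0309,-0.0042,-0.0302],"dr":[0,0,0],"fingers":1},
    {"offset":[0.0309,-0.0042,-0.0302],"dr":[0,0,0],"fingers":1},
    {"offset":[0.0309,-0.0042,-0.0302],"dr":[0,0,0],"fingers":1},
    {"offset":[0,0,0],"dr":[0,0,0],"fingers":1}
  ]
}}

```text
time_s: 18.3
ee_pos: [0.4862, 0.0277, 0.1601]
orientation: [0.531, -0.423, 0.567, -0.467]
wrist_force: [0.6, 1.1, -0.7]
finger_gap: 0.0853
```

```bash
python3 -c "
from h import *
im,b,r=look((.493,.123,1.49)); looks((.492,.1165,1.49))
f=np.array([np.cos(b[2]),np.sin(b[2])]); q=b[:2]-f*(.048+.0081+.010); print(q); go(q[0],q[1],.0345)"
```

```text
blue [0.4944 0.126  1.4863] -55.3 red [ 0.5093  0.3088 -1.6552] -62.4
in red_front: x 0.0875 y 0.0007 ang -0.0001
side raw [0.4923 0.1163 1.4981] -20.6 [ 0.5069  0.2972 -1.6511] -25.5
[0.48884464 0.06008914]
t 18.4 pos [0.4886 0.0293 0.1607] F [-0.1 -0.1  0.6] j [-0.12 -0.28  1.94  0.21  1.49 -0.05]
[[-0.079, 0.018, 0.997], [-0.975, 0.207, -0.081], [-0.208, -0.978, 0.001]] heading 1.4898
offset to go [-0.0038  0.1299 -0.0024]
```

Request:
{"method": "step_arm", "body": {
  "increments": [
    {"offset":[-0.001,0.0325,-0.0006],"dr":[0,0,0],"fingers":1},
    {"offset":[-0.001,0.0325,-0.0006],"dr":[0,0,0],"fingers":1},
    {"offset":[-0.001,0.0325,-0.0006],"dr":[0,0,0],"fingers":1},
    {"offset":[-0.001,0.0325,-0.0006],"dr":[0,0,0],"fingers":1},
    {"offset":[0,0,0],"dr":[0,0,0],"fingers":1},
    {"offset":[0.0042,0.0196,0],"dr":[0,0,0],"fingers":1},
    {"offset":[0,0,0],"dr":[0,0,0],"fingers":1}
  ]
}}

```text
time_s: 19.1
ee_pos: [0.4886, 0.061, 0.0135]
orientation: [0.53, -0.423, 0.568, -0.466]
wrist_force: [0.7, 0.1, 0.5]
finger_gap: 0.0852
```

```bash
python3 -c "
from h import *
im,b,r=look((.494,.126,1.486))
f=np.array([np.cos(b[2]),np.sin(b[2])]); q=np.array([.4944,.126])-f*(.048+.0081+.010); go(q[0],q[1],-.0055)"
```

```text
blue [0.4943 0.1266 1.4888] -39.7 red [ 0.5092  0.3088 -1.6552] -62.2
in red_front: x 0.0869 y 0.0004 ang 0.0024
t 19.15 pos [0.489  0.0609 0.0147] F [ 0.5 -0.8  0.7] j [-0.05 -0.15  2.08  0.22  1.21 -0.05]
[[-0.08, 0.016, 0.997], [-0.975, 0.207, -0.082], [-0.208, -0.978, -0.001]] heading 1.4888
offset to go [0.005  0.0196 0.    ]
```

Request:
{"method": "step_arm", "body": {
  "increments": [
    {"offset":[0.0025,0.0098,0],"dr":[0,0,0],"fingers":1},
    {"offset":[0.0021,0.0094,0],"dr":[0,0,0],"fingers":1},
    {"offset":[0,0,0],"dr":[0,0,0],"fingers":1},
    {"offset":[-0.0049,0.00104,0],"dr":[0,0,0],"fingers":1},
    {"offset":[-0.0049,0.00104,0],"dr":[0,0,0],"fingers":1},
    {"offset":[-0.0049,0.00104,0],"dr":[0,0,0],"fingers":1},
    {"offset":[-0.0049,0.00104,0],"dr":[0,0,0],"fingers":1},
    {"offset":[-0.0049,0.00104,0],"dr":[0,0,0],"fingers":1},
    {"offset":[-0.0049,0.00104,0],"dr":[0,0,0],"fingers":1},
    {"offset":[-0.0049,0.00104,0],"dr":[0,0,0],"fingers":1},
    {"offset":[-0.0049,0.00104,0],"dr":[0,0,0],"fingers":1},
    {"offset":[-0.0049,0.00104,0],"dr":[0,0,0],"fingers":1}
  ]
}}

```text
time_s: 20.35
ee_pos: [0.4925, 0.1055, -0.0055]
orientation: [0.531, -0.422, 0.567, -0.468]
wrist_force: [-0.1, -4.2, 4.6]
finger_gap: 0.0853
```

```bash
python3 -c "
from h import *
p,M=tool(); look((.497,p[1]+.055,1.487))"
```

```text
t 20.35 pos [ 0.4925  0.1055 -0.0055] F [-0.1 -4.2  4.6] j [ 0.04 -0.11  2.08  0.23  1.15  0.03]
[[-0.081, 0.018, 0.997], [-0.975, 0.207, -0.083], [-0.208, -0.978, 0.0]] heading 1.4876
blue [0.497  0.1606 1.4849] -36.5 red [ 0.5093  0.3088 -1.6565] -62.2
in red_front: x 0.0527 y 0.0005 ang -0.0002
```

Request:
{"method": "step_arm", "body": {
  "increments": [
    {"offset":[-0.0051,4e-05,0],"dr":[0,0,0],"fingers":1},
    {"offset":[-0.0049,0.00104,0],"dr":[0,0,0],"fingers":1},
    {"offset":[-0.0049,0.00104,0],"dr":[0,0,0],"fingers":1},
    {"offset":[-0.0049,0.00104,0],"dr":[0,0,0],"fingers":1},
    {"offset":[-0.0049,0.00104,0],"dr":[0,0,0],"fingers":1},
    {"offset":[-0.0049,0.00104,0],"dr":[0,0,0],"fingers":1},
    {"offset":[-0.0049,0.00104,0],"dr":[0,0,0],"fingers":1},
    {"offset":[-0.0049,0.00104,0],"dr":[0,0,0],"fingers":1},
    {"offset":[-0.0049,0.00104,0],"dr":[0,0,0],"fingers":1}
  ]
}}

```text
time_s: 21.3
ee_pos: [0.4962, 0.1505, -0.0047]
orientation: [0.531, -0.422, 0.568, -0.467]
wrist_force: [0.6, -1.3, -0.7]
finger_gap: 0.085
```

```bash
python3 -c "
from h import *
p,M=tool(); look((.499,p[1]+.055,1.487))"
```

```text
t 21.3 pos [ 0.4962  0.1505 -0.0047] F [ 0.6 -1.3 -0.7] j [ 0.13 -0.09  2.06  0.23  1.14  0.12]
[[-0.081, 0.017, 0.997], [-0.975, 0.207, -0.083], [-0.208, -0.978, -0.0]] heading 1.4876
blue [0.5005 0.2048 1.493 ] -33.5 red [ 0.5092  0.3088 -1.6552] -62.5
in red_front: x 0.0083 y -0.0001 ang 0.0066
```

Request:
{"method": "step_arm", "body": {
  "increments": [
    {"offset":[-0.00196,0.00042,0],"dr":[0,0,0],"fingers":1},
    {"offset":[-0.00196,0.00042,0],"dr":[0,0,0],"fingers":1},
    {"offset":[-0.00196,0.00042,0],"dr":[0,0,0],"fingers":1},
    {"offset":[-0.00098,0.00021,0],"dr":[0,0,0],"fingers":1}
  ]
}}

```text
time_s: 21.75
ee_pos: [0.4968, 0.1572, -0.0046]
orientation: [0.531, -0.422, 0.568, -0.468]
wrist_force: [-0.9, -1.6, -0.4]
finger_gap: 0.0852
```

```bash
python3 -c "
from h import *
p,M=tool(); look((.499,p[1]+.055,1.487))"
```

```text
t 21.75 pos [ 0.4968  0.1572 -0.0046] F [-0.9 -1.6 -0.4] j [ 0.14 -0.08  2.06  0.23  1.13  0.14]
[[-0.081, 0.017, 0.997], [-0.975, 0.207, -0.083], [-0.208, -0.978, 0.0]] heading 1.4875
blue [0.5013 0.2182 1.4761] -25.3 red [ 0.5093  0.3099 -1.6569] -53.6
in red_front: x -0.004 y 0.0003 ang -0.0086
```

Request:
{"method": "step_arm", "body": {
  "increments": [
    {"offset":[-0.00098,0.00021,0],"dr":[0,0,0],"fingers":1}
  ]
}}

```text
time_s: 21.9
ee_pos: [0.4968, 0.158, -0.0046]
orientation: [0.53, -0.422, 0.568, -0.468]
wrist_force: [-0.7, -1.8, -0.4]
finger_gap: 0.0854
```

Request:
{"method": "step_arm", "body": {
  "increments": [
    {"offset":[-0.00098,0.00021,0],"dr":[0,0,0],"fingers":1}
  ]
}}

```text
time_s: 22.0
ee_pos: [0.4969, 0.1591, -0.0046]
orientation: [0.53, -0.422, 0.568, -0.468]
wrist_force: [-0.1, -1.5, 0.9]
finger_gap: 0.0854
```

```bash
python3 -c "
from h import *
p,M=tool(); look((.499,p[1]+.055,1.487))"
```

```text
t 22.0 pos [ 0.4969  0.1591 -0.0046] F [-0.1 -1.5  0.9] j [ 0.15 -0.08  2.05  0.23  1.13  0.14]
[[-0.081, 0.017, 0.997], [-0.975, 0.207, -0.083], [-0.208, -0.978, -0.0]] heading 1.4874
blue [0.5012 0.2179 1.4701] -24.1 red [ 0.5093  0.3098 -1.6552] -51.0
in red_front: x -0.0037 y 0.0005 ang -0.0163
```

Request:
{"method": "step_arm", "body": {
  "increments": [
    {"offset":[-0.00098,0.00021,0],"dr":[0,0,0],"fingers":1}
  ]
}}

```text
time_s: 22.15
ee_pos: [0.4969, 0.16, -0.0047]
orientation: [0.53, -0.422, 0.568, -0.468]
wrist_force: [-0.0, -2.9, 0.1]
finger_gap: 0.0852
```

Request:
{"method": "step_arm", "body": {
  "increments": [
    {"offset":[-0.00098,0.00021,0],"dr":[0,0,0],"fingers":1}
  ]
}}

```text
time_s: 22.25
ee_pos: [0.4971, 0.1609, -0.0047]
orientation: [0.53, -0.422, 0.568, -0.468]
wrist_force: [-1.1, -4.5, 0.7]
finger_gap: 0.0851
```

Request:
{"method": "step_arm", "body": {
  "increments": [
    {"offset":[-0.00098,0.00021,0],"dr":[0,0,0],"fingers":1}
  ]
}}

```text
time_s: 22.35
ee_pos: [0.4972, 0.162, -0.0047]
orientation: [0.53, -0.422, 0.568, -0.468]
wrist_force: [-0.3, -4.6, -0.5]
finger_gap: 0.0852
```

Request:
{"method": "step_arm", "body": {
  "increments": [
    {"offset":[-0.00098,0.00021,0],"dr":[0,0,0],"fingers":1}
  ]
}}

```text
time_s: 22.45
ee_pos: [0.4972, 0.1631, -0.0047]
orientation: [0.53, -0.422, 0.568, -0.468]
wrist_force: [0.2, -5.0, 0.1]
finger_gap: 0.0856
```

```bash
python3 -c "
from h import *
p,M=tool(); im,b,r=look((.501,p[1]+.055,1.487))
c=rect('top',im,.62,.38,300,220,.001,.012)
cv2.imwrite('pics/c1.png',cv2.resize(c,None,fx=2.6,fy=2.6,interpolation=cv2.INTER_CUBIC))"
```

```text
t 22.45 pos [ 0.4972  0.1631 -0.0047] F [ 0.2 -5.   0.1] j [ 0.16 -0.08  2.05  0.23  1.13  0.15]
[[-0.081, 0.017, 0.997], [-0.975, 0.207, -0.083], [-0.208, -0.978, -0.0]] heading 1.4875
blue [0.5018 0.2198 1.4931] -23.6 red [ 0.5094  0.3124 -1.6509] -51.8
in red_front: x -0.0031 y -0.0004 ang 0.0024
```

View pics/c1.png

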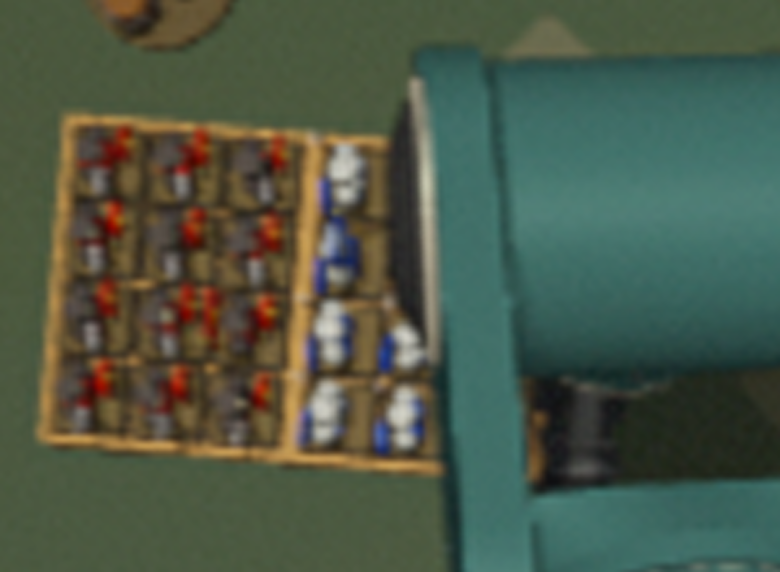

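Request:
{"method": "step_arm", "body": {
  "increments": [
    {"offset":[0.0029,-0.0006,0],"dr":[0,0,0],"fingers":1},
    {"offset":[0.0098,-0.0021,0],"dr":[0,0,0],"fingers":1},
    {"offset":[0.0196,-0.0042,0],"dr":[0,0,0],"fingers":1},
    {"offset":[0,0,0],"dr":[0,0,0],"fingers":1},
    {"offset":[-0.0083,-0.0391,0],"dr":[0,0,0],"fingers":1},
    {"offset":[-0.0083,-0.0391,0],"dr":[0,0,0],"fingers":1},
    {"offset":[-0.0083,-0.0391,0],"dr":[0,0,0],"fingers":1},
    {"offset":[-0.0083,-0.0391,0],"dr":[0,0,0],"fingers":1},
    {"offset":[0.04,-0.0085,0],"dr":[0,0,0],"fingers":1},
    {"offset":[0.04,-0.0085,0],"dr":[0,0,0],"fingers":1},
    {"offset":[0.04,-0.0085,0],"dr":[0,0,0],"fingers":1},
    {"offset":[0,0,0],"dr":[0,0,0],"fingers":1}
  ]
}}

```text
time_s: 23.7
ee_pos: [0.484, 0.0044, 0.1554]
orientation: [0.53, -0.421, 0.568, -0.469]
wrist_force: [0.0, -0.0, -0.3]
finger_gap: 0.0852
```

```bash
python3 -c "
from h import *
p,M=tool(); im,b,r=look((.501,.218,1.487))
# per-tray outer edges: fit both as one 192x126 check
f=im.astype(np.float32); 
c=rect('top',im,.62,.38,300,220,.001,.012)
cv2.imwrite('pics/c2.png',cv2.resize(c,None,fx=2.6,fy=2.6,interpolation=cv2.INTER_CUBIC))"
```

```text
t 23.7 pos [0.484  0.0044 0.1554] F [ 0.  -0.  -0.3] j [-0.17 -0.28  1.95  0.21  1.49 -0.1 ]
[[-0.085, 0.018, 0.996], [-0.975, 0.206, -0.087], [-0.207, -0.978, 0.0]] heading 1.4839
blue [0.5018 0.2158 1.4887] -44.4 red [ 0.5095  0.3126 -1.6509] -52.0
in red_front: x 0.0011 y 0.0003 ang -0.002
```

View pics/c2.png

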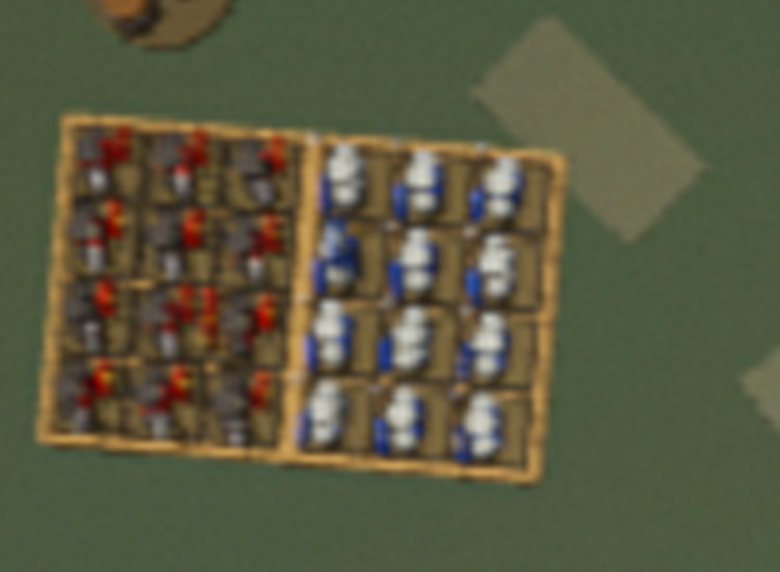

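Flush, with the corners in line and the red tray about 4 mm from its start. Handing in.

```bash
python3 -c "
from bench import hand_in
print(hand_in())"
```

```text
the job is handed in; nothing more can be done
None
```

The blue regiment went through the breach front first and now stands flush against the red regiment. I handed the job in at about 24 s. No verdict is reported.

**How it was done:** I pushed the tray by its back edge with the open fingers, straight through the breach. On the red side I pushed it sideways by its flank, which shifted it about 42 mm and turned it to face the red front. I then pushed it from behind until the wrist force rose, backed off and lifted clear.

**Last check (top camera, before hand-in):**

| Measure | Result | Limit |
|---|---|---|
| Gap at the middle | about 1.1 mm | 4 mm |
| Corner offset | 0.3 mm | 12 mm |
| Angle between the edges | 0.002 rad | 0.06 rad |
| Red tray moved | about 4 mm | 12 mm |

- **Disagreements:** While the gripper partly hid the blue tray at contact, the same measurement read an impossible gap of -3 to -4 mm. I put that down to the two rims touching, because the unobstructed picture showed them flush. The side camera read positions about 10 mm off in absolute terms, so I used it only to measure how far things had moved.
- **Not measured:** I did not measure the ruins, barrels, warlord and marker at the end. They looked unmoved in the pictures taken along the way. The robot ended touching nothing, with the wrist force near zero.

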